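Set a rook blank on the narrow carving saddle

TASK

Lift the maple rook blank straight up out of the wooden sawing cradle, where only its ends can be reached, lay it down on the bench top and let go so you can take it again by its long sides. Then set it, lying flat and centred, on the narrow rail of the green carving saddle between the two end cheeks (set it down, do not drop it), and leave it there. Leave the other things on the bench where they are.

Things in the scene. Friction and masses are not known exactly. Their poses are not given: they have to be found in the camera images.
- blank: The rook blank to move: pale maple block 58 x 34 x 34 mm, 40 to 70 g, pencil circles on its two square ends. Origin at its centre; x is its long axis (58 mm), z starts upward. It starts lying in the cradle, its x along the cradle's x, its underside on the cradle floor 20 mm above the bench. Midway between cradle and saddle the bench is bare.
- cradle: Wooden sawing cradle fixed to the bench; origin at the centre of its underside, z up. On a base 50 (x) x 78 x 20 mm stand two cheeks 50 mm long, 20 mm thick, with a 38 mm channel between them along x, open at both ends and above. Cheek tops are 62 mm above the bench, 8 mm over the blank: it can be gripped only by its ends, which stick out about 4 mm. Beyond them is bare bench.
- saddle_top (a point): Middle of the top face of the rail of the green saddle, fixed to the bench: 70 mm above the bench, x along the rail, z up. Rail 16 mm wide (y): the blank lies along it, overhanging 9 mm a side. End cheeks 8 mm thick, 30 mm wide stand 38 mm above the rail, 68 mm apart inside: the blank fits only held by its long sides. Foot 100 x 70 x 10 mm; free room for fingers beside the rail.
- pawn: Bystander: turned boxwood pawn, 30 mm across, 59 mm tall, standing; origin at the centre of its underside.
- gauge: Bystander: brass depth gauge, foot 18 x 90 x 14 mm (90 mm along y) with an upright rod to 84 mm; origin at the centre of its underside.
- mallet: Bystander: black horn mallet lying down, head 48 mm across and 90 mm long along x, wooden handle 200 mm long towards +y; origin on the bench under the head's centre.
- spare: Bystander: second maple rook blank, standing on end, 34 x 34 mm and 58 mm tall; origin at the centre of its underside. Not the one to move.
- tin: Bystander: round wax tin with a red lid, 70 mm across, 28 mm tall; origin at the centre of its underside.
- rasp: Bystander: rasp with a wooden handle lying along x, 250 mm long, 22 mm wide, 20 mm high; origin on the bench near its middle.
Mind the look-alikes: they are no part of the job. What is shaped like the blank but pink is not meant.

How it is judged:
By the outcome, as a careful person would: the job done as asked, in the order asked, and still so for the second after the job is handed in, with the robot touching nothing.
It also fails if it takes over 64 s, if anything falls off the work surface, if the arm or the gripper's body presses on something with over 40 N, if the wrist force passes 120 N, or if a joint passes its speed limit or range.

ROBOT

A 6-joint arm with a two-finger parallel gripper is mounted at the origin on the work surface. World frame = base frame: x ahead of the robot, y to its left, z up, the work surface at z = 0. Lengths are in m, angles in degrees, forces in N, time in s.
With the tool pointing down it reaches from about 0.3 to 0.825 m from the base axis. Payload 5.4 kg.
Tool frame: the origin (TCP) lies on the centre line of the jaws, within the pads' length; the fingertips stand tip_reach ahead of it and the grasp point (between the pads) lies 8 mm behind it (tip_reach is the distance from the TCP to the fingertips, in m); z points along the fingers, y is the line along which they close (so a half turn about z gives the same grasp; the last joint's range is limited). The gripper opens to 92 mm and grips with 3 to 60 N. Pads are 20 mm wide; open, the fingers measure 128 mm over their backs; the gripper's body (75 mm by 189 mm) begins 69 mm behind the grasp point.
Start: joints at [-84.861, 9.076, 91.501, -0, 79.423, -12.038], TCP at [0.17, -0.549, 0.204] pointing down, gripper open.
Joint ranges: [-166.64, 166.64], [-54.1, 131.32], [10.49, 154.53], [-73.88, 253.88], [9.74, 151.15], [-171.62, 171.62]. Speed limits (degrees/s): [147.25, 147.25, 180, 180, 180, 180].

INTERFACE

Orientations are given as a 3x3 rotation matrix whose columns are the frame's x, y, z axes.
In Python, from rig import sense, grab_frame, job_done, tip_reach gives the robot as it stands.
- The arm moves only by the tool apply_moves, never from a script. Its argument "commands" is text: rows parted by semicolons, each of 7 numbers parted by spaces: the shift along the tool's x, y, z in cm, then the turn, a rotation vector about the tool's x, y, z in degrees, then the closure in counts, from 0 (fully open) to 255 (shut). A call has 1 to 5 rows; each row shifts and turns the commanded pose from where the row before left it, along the tool's axes as they then stand; what a row does not reach is not made up. A row lasts 1/12 s, in which the tool goes at most 41.7 mm and 7.16 degrees, less where a joint would pass 70% of its speed; a pose out of reach is approached as far as the arm can. A call with a gripper value outside its range is refused whole. The fingers move at their own pace and stop on an object; "force" is the grip in N (left out, the last holds). Time passes only in rows, so rows that do not move let the fingers close. It gives the time, the measured TCP pose, the force and the opening at its end, in the units of the state.
- sense(): the state, without advancing time (a new reading comes with each control period).
- grab_frame(name): name is "side" or "top" or "wrist"; returns a dict with "img" (384x512x3 uint8, red, green, blue), "z_map" (384x512 float32, m along the optical axis (not along the pixel's ray), 0 where there is no reading), "camera_matrix" (3x3 intrinsics, pixels), "xyz" and "rotation" of the camera in the world; the wrist camera has in their place "T_tool_cam" (4x4, takes a point from camera to tool coordinates, whose origin is the TCP and whose axes are the flange's). Camera axes: x right, y down, z forward; pixel columns grow to the right and rows downward; lengths in m; the calibration is good to about 2 mm. The wrist camera is an equidistant fisheye: a pixel r from the principal point sees the ray r / f radians off the axis. A picture is of the moment at which its call begins: read the wrist's pose just before it.
- job_done(): hands the job in, once; it reports no verdict.
The state is a dict: "time": time; "joint_pos": joint angles; "joint_velocities": joint speeds; "effort": joint torques, N m; "tool_pos": TCP position; "ee_rot": TCP orientation; "force": force on the tool from outside, world axes, zero at the start; "wrist_torque": the same for the moment, N m; "opening": finger opening in m.
Only numpy, scipy, OpenCV 4.12 (cv2) and the standard library are available. Lean on these libraries where they do the work, as an engineer would, in place of code of your own. Each camera call takes 0.05 s, during which the arm holds its last target. There are 200 camera calls.

## Working session

There is one attempt and no reset: what is moved stays moved. The work goes in short steps, Python scripts to look and compute and a tool call to move; the robot and the scene stay as the last step left them, time stands still between calls to the robot, and variables do not carry over. Pictures are saved under pics/ and viewed, on a budget of 10 in all, crops included, one or two more only if the job needs it, and the job is handed in when it is done.

Besides the shell and the picture viewer there is one more tool, called after "Emit:" as name(argument=value, ...) on one line, values as JSON. apply_moves: Moves the arm, as the interface text tells. Its arguments: {"type":"object","properties":{"commands":{"type":"string"},"force":{"type":"number"}},"required":["commands"]}

```bash
mkdir -p pics
python3 - <<'E'
from rig import *
import cv2, numpy as np
s=sense(); print({k:np.round(v,3).tolist() for k,v in s.items()}, tip_reach)
for n in ["top","side"]:
    f=grab_frame(n); cv2.imwrite(f"pics/{n}0.png",f["img"][...,::-1]); np.savez(f"{n}0.npz",**f)
    print(n,f["camera_matrix"].tolist(),f["xyz"],np.round(f["rotation"],3).tolist())
E
```

```text
{'time': 0.0, 'joint_pos': [-84.861, 9.115, 91.57, 0.002, 79.421, -12.04], 'joint_velocities': [-0.019, -0.021, -0.026, 0.019, 0.124, -0.033], 'effort': [0.0, -38.558, -32.21, 0.07, 0.038, -0.0], 'tool_pos': [0.17, -0.549, 0.203], 'ee_rot': [[0.955, 0.295, -0.0], [0.295, -0.955, 0.002], [0.0, -0.002, -1.0]], 'force': [-1.185, -0.087, -0.671], 'wrist_torque': [-0.006, 0.004, 0.051], 'opening': 0.092} 0.011
top [[426.0758666452672, 0.0, 262.85688195063557], [0.0, 426.0758666452672, 193.05480259344992], [0.0, 0.0, 1.0]] [ 0.4652674  -0.00284841  1.60394973] [[-0.012, -0.998, 0.06], [-1.0, 0.012, -0.001], [0.0, -0.06, -0.998]]
side [[453.2736669340994, 0.0, 253.6048922913191], [0.0, 453.2736669340994, 190.8493644058761], [0.0, 0.0, 1.0]] [ 0.41882709 -1.12806745  1.18463491] [[0.992, -0.088, 0.089], [-0.125, -0.689, 0.713], [-0.001, -0.719, -0.695]]
```

View pics/top0.png

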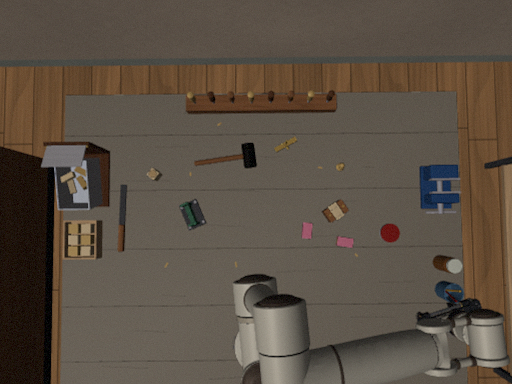

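View pics/side0.png

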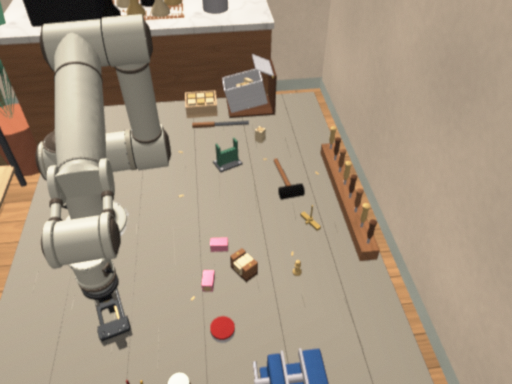

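The top view shows the cradle and blank at about (335,211) and the green saddle at (192,214). Pink decoys are at (307,231) and (345,242), the pawn at (340,167), and the bench between cradle and saddle is clear. The side view agrees: cradle (244,264), saddle (228,155).

```bash
cat > h.py <<'E'
import numpy as np, cv2
def cloud(f):
    K=f["camera_matrix"]; v,u=np.mgrid[:384,:512]; z=f["z_map"]
    p=np.stack([(u-K[0,2])/K[0,0]*z,(v-K[1,2])/K[1,1]*z,z],-1)
    return p@f["rotation"].T+f["xyz"]
def rect(p):
    (c,s,a)=cv2.minAreaRect((p[:,:2]*1000).astype(np.float32)); return np.round(c,1),np.round(s,1),round(a,1)
E
python3 - <<'E'
from h import *
for n,boxes in [("top",dict(cradle=(318,195,354,228),saddle=(172,192,212,236),pawn=(332,160,348,174))),("side",dict(cradle=(224,243,264,284),saddle=(208,132,248,174)))]:
    f=np.load(n+"0.npz"); P=cloud(f); 
    print(n,"bench z",np.median(P[240:290,180:200,2]) )
    for k,(a,b,c,d) in boxes.items():
        p=P[b:d,a:c].reshape(-1,3); im=f["img"][b:d,a:c].reshape(-1,3)
        print(k,"histz",np.histogram(p[:,2],np.arange(-.01,.13,.01))[0])
        m=p[:,2]>.006
        print(" all",rect(p[m]),p[m].mean(0).round(3))
        if k=="saddle": m=p[:,2]>.09; print(" cheeks",rect(p[m]),p[m].mean(0).round(3))
        if k=="cradle":
            m=(p[:,2]>.056); print(" top",rect(p[m]))
            hsv=cv2.cvtColor(im[None],cv2.COLOR_RGB2HSV)[0]; m=(hsv[:,2]>150)&(hsv[:,1]<140)&(p[:,2]>.04); print(" blank",m.sum(),rect(p[m]) if m.sum() else '',np.median(p[m,2]))
E
```

```text
top bench z 8.083468100406055e-05
cradle histz [389 439   8   9   8  33 181 117   3   0   0   0   0   0]
 all (array([ 492.7, -172.4]), array([338.4, 119.7]), 89.3) [ 0.49  -0.265  0.054]
 top (array([ 466. , -160.1]), array([ 70.1, 306.6]), 13.1)
 blank 88 (array([ 491.7, -268.4]), array([51. , 29.7]), 34.0) 0.05434669742691467
saddle histz [629 757 177   7  10  10  12  53  43   6   7  30  11   0]
 all (array([492.5, 165.4]), array([160.1, 331. ]), 4.6) [0.484 0.255 0.05 ]
 cheeks (array([459.9, 151.5]), array([298.1,  81.1]), 76.8) [0.485 0.232 0.272]
pawn histz [ 79 107  10   2   3   5  18   0   0   0   0   0   0   0]
 all (array([ 653.4, -297.2]), array([53.4, 43. ]), 66.1) [ 0.655 -0.291  0.03 ]
side bench z -0.0013490382141504442
cradle histz [662 364  45  65  58  76 261 102   0   0   0   0   0   0]
 all (array([ 477.8, -652.8]), array([952.8,  98.4]), 88.8) [ 0.49  -0.284  0.058]
 top (array([ 477.7, -677.2]), array([905.8,  81.5]), 87.7)
 blank 284 (array([ 477.7, -677.2]), array([905.8,  81.5]), 87.7) 0.05513855932906497
saddle histz [760 492  76  43  39  47  38  75  29  19  19  27   3   0]
 all (array([ 489.4, -373.8]), array([ 141.2, 1508.5]), 0.0) [0.484 0.226 0.066]
 cheeks (array([ 432. , -416.8]), array([1420.2,   85.6]), 85.5) [0.475 0.023 0.286]
```

Run:
```python
from h import *
from rig import *
C=dict(cradle=((.491,-.268),.06),saddle=((.48,.262),.075))
for n in ["top","side"]:
    f=np.load(n+"0.npz"); P=cloud(f).reshape(-1,3); im=f["img"].reshape(-1,3); hsv=cv2.cvtColor(im[None],cv2.COLOR_RGB2HSV)[0].astype(int)
    for k,(c,r) in C.items():
        m=(np.hypot(P[:,0]-c[0],P[:,1]-c[1])<r)&(P[:,2]<.12)
        p=P[m];h=hsv[m]
        bands=[(.057,.07)] if k=="cradle" else [(.006,.02),(.062,.078),(.1,.115)]
        for a,b in bands:
            q=p[(p[:,2]>a)&(p[:,2]<b)]; print(n,k,a,len(q),rect(q),q.mean(0).round(4))
        if k=="cradle":
            q=p[(h[:,2]>140)&(h[:,1]<140)&(p[:,2]>.048)&(p[:,2]<.06)]; print(n,"blank",len(q),rect(q),q.mean(0).round(4))
f=grab_frame("wrist"); print(f["camera_matrix"].tolist(),f["T_tool_cam"].round(4).tolist())
```

```text
top cradle 0.057 172 (array([ 491.7, -266.9]), array([52.1, 77.2]), 32.5) [ 0.491  -0.2676  0.0618]
top blank 109 (array([ 490.4, -268.9]), array([55.4, 30.3]), 34.2) [ 0.4912 -0.2686  0.0545]
top saddle 0.006 314 (array([479.9, 258.8]), array([136.9, 141.7]), 86.7) [0.4821 0.2583 0.0107]
top saddle 0.062 90 (array([483.6, 256.7]), array([79., 29.]), 27.0) [0.4858 0.2619 0.0696]
top saddle 0.1 41 (array([484.9, 261.2]), array([83.9, 29.1]), 23.4) [0.487  0.2623 0.1076]
side cradle 0.057 172 (array([ 494.8, -270. ]), array([50. , 84.1]), 33.7) [ 0.4938 -0.271   0.0605]
side blank 203 (array([ 491. , -268.4]), array([57.7, 77.1]), 31.5) [ 0.4918 -0.2684  0.0539]
side saddle 0.006 158 (array([487.3, 232.9]), array([110.7,  85.4]), 3.7) [0.4853 0.2448 0.0106]
side saddle 0.062 85 (array([486.9, 257.3]), array([83. , 28.5]), 23.0) [0.4884 0.2572 0.0685]
side saddle 0.1 30 (array([485.4, 260.3]), array([86.1, 32.3]), 20.8) [0.4856 0.2584 0.1063]
[[297.3186396354542, 0.0, 253.10238493396588], [0.0, 297.3186396354542, 186.81774179576183], [0.0, 0.0, 1.0]] [[0.0005, -0.9575, -0.2884, 0.0817], [1.0, 0.001, -0.0013, -0.001], [0.0015, -0.2884, 0.9575, -0.1806], [0.0, 0.0, 0.0, 1.0]]
```

```bash
cat >> h.py <<'E'
def plan(tgt,yaw,n,s=None):
    """print n rows (shift cm, turn deg) from the present commanded pose to tgt with tool x at yaw, tool down"""
    from rig import sense
    s=s or sense(); R=np.array(s["ee_rot"]); p=np.array(s["tool_pos"])
    y0=np.degrees(np.arctan2(R[1,0],R[0,0])); dy=(yaw-y0+180)%360-180
    d=(np.array(tgt)-p)/n*100
    print("at",p.round(4),"yaw",round(y0,2),"tilt",np.round(np.degrees(R[:2,2]),2),"op",s["opening"],"F",np.round(s["force"],1),"t",s["time"])
    for i in range(n):
        a=np.radians(y0+dy*i/n); c,q=np.cos(a),np.sin(a)
        print("%.2f %.2f %.2f 0 0 %.2f"%(d[0]*c+d[1]*q,d[0]*q-d[1]*c,-d[2],-dy/n),end=" G; ")
    print()
E
python3 -c "
from h import *
plan((.491,-.2685,.2),-57,13)"
```

```text
at [ 0.1698 -0.5489  0.2033] yaw 17.18 tilt [-0.01  0.08] op 0.09192335561114039 F [-0.3 -0.1 -0.7] t 0.15
3.00 -1.33 0.03 0 0 5.71 G; 2.85 -1.62 0.03 0 0 5.71 G; 2.68 -1.90 0.03 0 0 5.71 G; 2.47 -2.15 0.03 0 0 5.71 G; 2.25 -2.39 0.03 0 0 5.71 G; 2.00 -2.60 0.03 0 0 5.71 G; 1.73 -2.79 0.03 0 0 5.71 G; 1.44 -2.94 0.03 0 0 5.71 G; 1.14 -3.07 0.03 0 0 5.71 G; 0.83 -3.17 0.03 0 0 5.71 G; 0.51 -3.24 0.03 0 0 5.71 G; 0.19 -3.27 0.03 0 0 5.71 G; -0.14 -3.28 0.03 0 0 5.71 G;
```

Emit:
apply_moves(commands="3.0 -1.3 0 0 0 5.7 0; 2.85 -1.6 0 0 0 5.7 0; 2.7 -1.9 0 0 0 5.7 0; 2.5 -2.15 0 0 0 5.7 0; 2.25 -2.4 0 0 0 5.7 0")

```text
time: 0.57
tool_pos: [0.2949, -0.4405, 0.2038]
ee_rot: [[0.979, -0.202, -0.0], [-0.202, -0.979, 0.001], [-0.0, -0.0, -1.0]]
force: [1.0, -0.0, -0.3]
opening: 0.0921
```

Emit:
apply_moves(commands="2.0 -2.6 0 0 0 5.7 0; 1.75 -2.8 0 0 0 5.7 0; 1.45 -2.95 0 0 0 5.7 0; 1.15 -3.05 0 0 0 5.7 0; 0.85 -3.15 0 0 0 5.7 0")

```text
time: 0.98
tool_pos: [0.4187, -0.3329, 0.2039]
ee_rot: [[0.765, -0.644, -0.0], [-0.644, -0.765, 0.0], [-0.0, -0.0, -1.0]]
force: [-0.5, -0.2, 0.7]
opening: 0.0917
```

Emit:
apply_moves(commands="0.5 -3.25 0 0 0 5.7 0; 0.2 -3.25 0 0 0 5.7 0; -0.15 -3.3 0 0 0 5.7 0; 0 0 0 0 0 0 0; 0 0 0 0 0 0 0")

```text
time: 1.4
tool_pos: [0.4923, -0.2683, 0.2036]
ee_rot: [[0.549, -0.836, -0.001], [-0.836, -0.549, 0.0], [-0.001, 0.001, -1.0]]
force: [-0.6, -0.3, 0.1]
opening: 0.092
```

```bash
cat >> h.py <<'E'
def wcloud(f,s):
    """wrist frame -> world points (equidistant fisheye)"""
    K=f["camera_matrix"]; v,u=np.mgrid[:384,:512]; x=(u-K[0,2])/K[0,0]; y=(v-K[1,2])/K[1,1]
    th=np.hypot(x,y); k=np.tan(th)/np.maximum(th,1e-9); z=f["z_map"]
    p=np.stack([x*k*z,y*k*z,z],-1); T=f["T_tool_cam"]
    return (p@T[:3,:3].T+T[:3,3])@np.array(s["ee_rot"]).T+s["tool_pos"]
def wrist(name):
    from rig import sense,grab_frame
    s=sense(); f=grab_frame("wrist"); cv2.imwrite(f"pics/{name}.png",f["img"][...,::-1])
    return f,wcloud(f,s),s
def near(P,im,c,r,a,b):
    m=(np.hypot(P[...,0]-c[0],P[...,1]-c[1])<r)&(P[...,2]>a)&(P[...,2]<b); return P[m],cv2.cvtColor(im,cv2.COLOR_RGB2HSV)[m].astype(int)
E
python3 - <<'E'
from h import *
f,P,s=wrist("w1"); print(s["tool_pos"],np.round(s["ee_rot"],3).tolist(),s["force"])
p,h=near(P,f["img"],(.491,-.268),.06,.057,.068); print("cheeks",len(p),rect(p),p.mean(0))
p,h=near(P,f["img"],(.491,-.268),.06,.05,.057); print("blank",len(p),rect(p),p.mean(0), np.median(p[:,2]))
E
```

```text
[ 0.49233209 -0.26825426  0.20364737] [[0.549, -0.836, -0.001], [-0.836, -0.549, 0.0], [-0.001, 0.001, -1.0]] [-0.61146443 -0.25331573  0.13182959]
cheeks 1532 (array([ 494.6, -267.6]), array([49.3, 77.8]), 34.1) [ 0.49576353 -0.2695676   0.06191082]
blank 1549 (array([ 498.6, -276.6]), array([58.1, 58.3]), 34.2) [ 0.49345686 -0.26919633  0.05383022] 0.05392518919592154
```

View pics/w1.png

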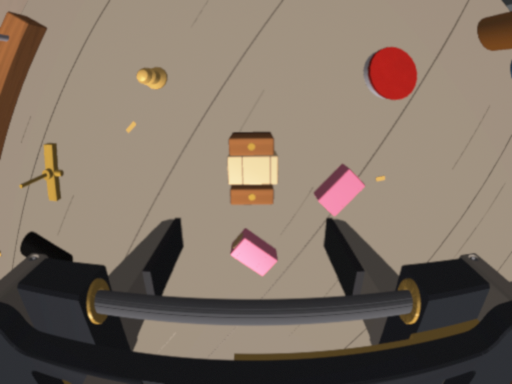

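The wrist view shows the cradle at (252,168), with the pale blank between its brown cheeks and its ends at columns 228 and 277. It lies along the jaw line. The pawn, tin and pink blocks are clear of the fingers.

Run:
```python
from h import *
f,P,s=wrist("w1b")
p,h=near(P,f["img"],(.4935,-.269),.045,.050,.057)
for S in (120,140,160):
    q=p[(h[:,1]<S)&(h[:,2]>120)]; print(S,len(q),rect(q),q.mean(0).round(4))
plan((.4935,-.269,.10),-55.9,4)
```

```text
120 1427 (array([ 492.6, -267.7]), array([58.1, 37.2]), 34.4) [ 0.4937 -0.2693  0.054 ]
140 1456 (array([ 492.6, -268. ]), array([58.1, 37.2]), 33.8) [ 0.4937 -0.2697  0.054 ]
160 1466 (array([ 492.6, -268. ]), array([58.1, 37.2]), 33.8) [ 0.4939 -0.2697  0.0539]
at [ 0.4912 -0.2698  0.2038] yaw -56.87 tilt [-0.05  0.  ] op 0.09134085326781093 F [-0.2  0.1 -0. ] t 1.5
0.01 -0.06 2.59 0 0 -0.24 G; 0.01 -0.06 2.59 0 0 -0.24 G; 0.01 -0.06 2.59 0 0 -0.24 G; 0.01 -0.06 2.59 0 0 -0.24 G;
```

Emit:
apply_moves(commands="0 -0.15 2.6 0 0 -0.5 0; 0 0 2.6 0 0 -0.5 0; 0 0 2.6 0 0 0 0; 0 0 2.6 0 0 0 0; 0 0 2.0 0 0 0 0")

```text
time: 1.92
tool_pos: [0.4911, -0.2692, 0.0779]
ee_rot: [[0.559, -0.829, -0.002], [-0.829, -0.559, 0.001], [-0.002, 0.001, -1.0]]
force: [0.2, 0.3, 0.3]
opening: 0.0918
```

Emit:
apply_moves(commands="0 0 2 0 0 0 0; 0 0 1.5 0 0 0 0; 0 0 1.5 0 0 0 0; 0 0 0 0 0 0 0; 0 0 0 0 0 0 0")

```text
time: 2.33
tool_pos: [0.4918, -0.2691, 0.0296]
ee_rot: [[0.559, -0.829, -0.002], [-0.829, -0.559, 0.001], [-0.002, 0.001, -1.0]]
force: [0.2, -0.4, 0.0]
opening: 0.0918
```

Run:
```python
from h import *
f,P,s=wrist("w2")
print(s["tool_pos"],s["force"],s["opening"])
p,h=near(P,f["img"],(.4935,-.269),.045,.050,.057)
q=p[(h[:,1]<140)&(h[:,2]>120)]; print(len(q),rect(q),q.mean(0).round(4))
```

```text
[ 0.49178275 -0.26914337  0.0296069 ] [ 0.17358466 -0.40259746  0.03823582] 0.0917592260839805
4725 (array([ 492.5, -266.9]), array([58.3, 38.2]), 34.7) [ 0.4942 -0.2695  0.0541]
```

View pics/w2.png

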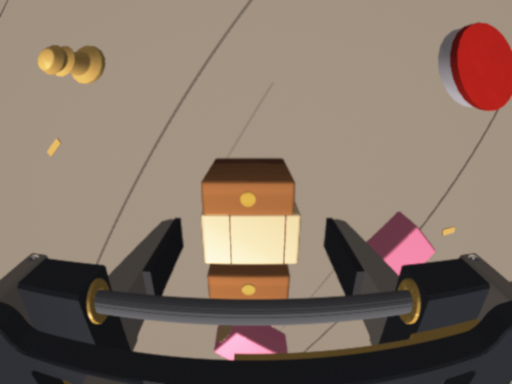

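The blank sits between the fingers, spanning columns 203–297 and rows 210–263. The fingers straddle it symmetrically, clear of the cradle, so I'll close on the ends.

Emit:
apply_moves(commands="0 0 0 0 0 0 255; 0 0 0 0 0 0 255; 0 0 0 0 0 0 255; 0 0 0 0 0 0 255; 0 0 0 0 0 0 255", force=25)

```text
time: 2.8
tool_pos: [0.4933, -0.2688, 0.0305]
ee_rot: [[0.56, -0.828, 0.0], [-0.828, -0.56, -0.0], [0.001, -0.0, -1.0]]
force: [0.2, -0.1, 0.3]
opening: 0.0606
```

Emit:
apply_moves(commands="0 0 0 0 0 0 255; 0 0 0 0 0 0 255; 0 0 0 0 0 0 255; 0 0 0 0 0 0 255; 0 0 0 0 0 0 255")

```text
time: 3.22
tool_pos: [0.4933, -0.2687, 0.0304]
ee_rot: [[0.56, -0.828, 0.0], [-0.828, -0.56, -0.0], [0.0, -0.0, -1.0]]
force: [-1.7, 1.1, 3.7]
opening: 0.0578
```

Emit:
apply_moves(commands="0 0 -1 0 0 0 255; 0 0 -1.5 0 0 0 255; 0 0 -1.5 0 0 0 255; 0 0 -1.5 0 0 0 255; 0 0 -1.5 0 0 0 255")

```text
time: 3.63
tool_pos: [0.4929, -0.2685, 0.101]
ee_rot: [[0.56, -0.828, -0.0], [-0.828, -0.56, 0.0], [-0.0, 0.0, -1.0]]
force: [-0.4, 1.0, 0.1]
opening: 0.0577
```

Emit:
apply_moves(commands="0 0 -1.5 0 0 0 255; 0 0 -1.5 0 0 0 255; 0 0 -1 0 0 0 255; 0 0 0 0 0 0 255; 0 0 0 0 0 0 255")

```text
time: 4.05
tool_pos: [0.4932, -0.2688, 0.1404]
ee_rot: [[0.56, -0.828, 0.001], [-0.828, -0.56, -0.001], [0.001, -0.0, -1.0]]
force: [1.0, 0.5, -0.6]
opening: 0.0579
```

Run:
```python
from h import *
f,P,s=wrist("w3")
p,h=near(P,f["img"],s["tool_pos"][:2],.05,s["tool_pos"][2]+.015,s["tool_pos"][2]+.035)
q=p[(h[:,1]<140)&(h[:,2]>120)]; print(len(q),rect(q),q.mean(0).round(4),q[:,2].std())
plan((.485,0,.135),-59,10,s)
```

```text
4859 (array([ 493.7, -269.1]), array([83.8, 34.2]), 34.2) [ 0.4946 -0.27    0.164 ] 0.0006855759388060566
at [ 0.4932 -0.2688  0.1404] yaw -55.92 tilt [ 0.04 -0.03] op 0.05794039061521322 F [ 1.   0.5 -0.6] t 4.05
-2.27 -1.44 0.05 0 0 0.31 G; -2.28 -1.43 0.05 0 0 0.31 G; -2.29 -1.41 0.05 0 0 0.31 G; -2.30 -1.40 0.05 0 0 0.31 G; -2.30 -1.39 0.05 0 0 0.31 G; -2.31 -1.38 0.05 0 0 0.31 G; -2.32 -1.36 0.05 0 0 0.31 G; -2.32 -1.35 0.05 0 0 0.31 G; -2.33 -1.34 0.05 0 0 0.31 G; -2.34 -1.33 0.05 0 0 0.31 G;
```

View pics/w3.png

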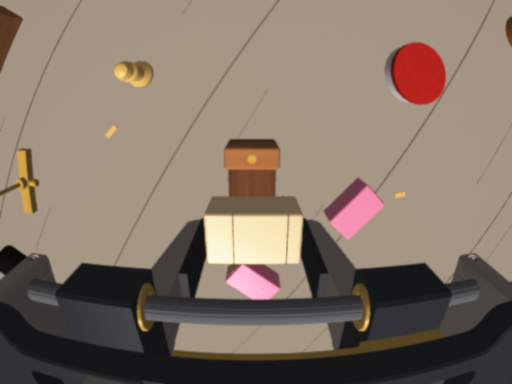

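The blank is held level between the fingers, at columns 205–301 and rows 198–263, and the empty cradle is behind it at (252,165). Now I'll carry it to bare bench near (0.485, 0).

Emit:
apply_moves(commands="-1.8 -1.1 0 0 0 0 255; -2.3 -1.45 0 0 0 0 255; -2.3 -1.45 0 0 0 0 255; -2.3 -1.45 0 0 0 0 255; -2.3 -1.45 0 0 0 0 255")

```text
time: 4.52
tool_pos: [0.4875, -0.1372, 0.1386]
ee_rot: [[0.56, -0.829, -0.002], [-0.829, -0.56, 0.001], [-0.002, 0.001, -1.0]]
force: [0.5, 0.4, -0.1]
opening: 0.0579
```

Emit:
apply_moves(commands="-2.3 -1.45 0 0 0 0 255; -2.3 -1.45 0 0 0 0 255; -2.3 -1.45 0 0 0 0 255; -2.3 -1.45 0 0 0 0 255; -2.3 -1.4 0 0 0 0 255")

```text
time: 4.93
tool_pos: [0.4826, -0.0017, 0.1387]
ee_rot: [[0.56, -0.828, -0.002], [-0.828, -0.56, 0.001], [-0.002, 0.002, -1.0]]
force: [-0.5, 0.0, -0.5]
opening: 0.0577
```

Emit:
apply_moves(commands="0 0 1.5 0 0 0 255; 0 0 2.5 0 0 0 255; 0 0 2.5 0 0 0 255; 0 0 2.5 0 0 0 255; 0 0 2 0 0 0 255")

```text
time: 5.35
tool_pos: [0.4817, -0.0026, 0.0271]
ee_rot: [[0.56, -0.828, -0.004], [-0.828, -0.56, 0.001], [-0.003, 0.003, -1.0]]
force: [-0.3, 0.5, -0.7]
opening: 0.0574
```

Emit:
apply_moves(commands="0 0 0.5 0 0 0 255; 0 0 0.3 0 0 0 255; 0 0 0 0 0 0 255; 0 0 0 0 0 0 255; 0 0 0 0 0 0 255")

```text
time: 5.77
tool_pos: [0.485, -0.0036, 0.0234]
ee_rot: [[0.56, -0.828, 0.002], [-0.828, -0.56, -0.001], [0.002, -0.002, -1.0]]
force: [0.3, -0.8, -0.5]
opening: 0.0577
```

Run:
```python
from h import *
f,P,s=wrist("w4")
p,h=near(P,f["img"],s["tool_pos"][:2],.05,s["tool_pos"][2]+.015,s["tool_pos"][2]+.035)
q=p[(h[:,1]<140)&(h[:,2]>120)]; print(len(q),rect(q),q.mean(0).round(4))
b,_=near(P,f["img"],s["tool_pos"][:2],.15,-.01,.01); print("bench",np.median(b[:,2]))
plan(s["tool_pos"],-56,1,s)
```

```text
4842 (array([485.5,  -4. ]), array([84.2, 34. ]), 33.8) [ 0.4863 -0.0048  0.0471]
bench 0.00010937351092591557
at [ 0.485  -0.0036  0.0234] yaw -55.92 tilt [ 0.14 -0.04] op 0.05767567796724257 F [ 0.3 -0.8 -0.5] t 5.7667
0.00 -0.00 -0.00 0 0 0.08 G;
```

Emit:
apply_moves(commands="0 0 0.5 0 0 0 255; 0 0 0.5 0 0 0 255; 0 0 0.1 0 0 0 255; 0 0 0 0 0 0 255; 0 0 0 0 0 0 255")

```text
time: 6.23
tool_pos: [0.4836, -0.0032, 0.0109]
ee_rot: [[0.56, -0.828, -0.0], [-0.828, -0.56, 0.0], [-0.0, 0.0, -1.0]]
force: [-1.1, 0.2, -1.0]
opening: 0.0578
```

Emit:
apply_moves(commands="0 0 0.05 0 0 0 255; 0 0 0 0 0 0 255; 0 0 0 0 0 0 255")

```text
time: 6.48
tool_pos: [0.4838, -0.0033, 0.0106]
ee_rot: [[0.56, -0.828, 0.0], [-0.828, -0.56, -0.0], [0.0, -0.0, -1.0]]
force: [-0.2, 0.5, -0.9]
opening: 0.0581
```

Emit:
apply_moves(commands="0 0 0.05 0 0 0 255; 0 0 0 0 0 0 255; 0 0 0 0 0 0 255")

```text
time: 6.73
tool_pos: [0.4839, -0.0033, 0.0104]
ee_rot: [[0.56, -0.828, 0.0], [-0.828, -0.56, -0.0], [0.0, -0.0, -1.0]]
force: [-1.1, 0.0, 3.6]
opening: 0.0578
```

First contact reads 3.6 N. Releasing now.

Emit:
apply_moves(commands="0 0 0 0 0 0 120; 0 0 0 0 0 0 60; 0 0 0 0 0 0 0; 0 0 0 0 0 0 0; 0 0 0 0 0 0 0")

```text
time: 7.15
tool_pos: [0.4837, -0.0033, 0.0099]
ee_rot: [[0.56, -0.828, -0.0], [-0.828, -0.56, 0.0], [-0.0, 0.0, -1.0]]
force: [-0.4, -0.6, 0.7]
opening: 0.0824
```

Emit:
apply_moves(commands="0 0 0 0 0 0 0; 0 0 -1 0 0 0 0; 0 0 -2.5 0 0 0 0; 0 0 -3 0 0 0 0; 0 0 -3 0 0 0 0")

```text
time: 7.57
tool_pos: [0.4832, -0.0031, 0.1064]
ee_rot: [[0.56, -0.828, -0.001], [-0.828, -0.56, 0.0], [-0.001, 0.001, -1.0]]
force: [0.2, -0.8, 0.7]
opening: 0.092
```

Emit:
apply_moves(commands="0 0 -2.5 0 0 0 0; 0 0 -1 0 0 0 0; 0 0 0 0 0 0 0; 0 0 0 0 0 0 0")

```text
time: 7.9
tool_pos: [0.4836, -0.0032, 0.1398]
ee_rot: [[0.56, -0.828, 0.0], [-0.828, -0.56, 0.0], [0.0, -0.0, -1.0]]
force: [-0.7, 0.1, -0.2]
opening: 0.0919
```

Run:
```python
from h import *
f,P,s=wrist("w5")
p,h=near(P,f["img"],(.485,-.004),.06,.025,.042)
q=p[(h[:,1]<140)&(h[:,2]>120)]; print(len(q),rect(q),q.mean(0).round(4))
plan((.4845,-.0035,s["tool_pos"][2]),33.9,13,s)
```

```text
1873 (array([484. ,  -3.8]), array([58.3, 33.9]), 34.1) [ 0.4845 -0.004   0.034 ]
at [ 0.4836 -0.0032  0.1398] yaw -55.92 tilt [0. 0.] op 0.09187414877923215 F [-0.7  0.1 -0.2] t 7.9
0.01 -0.00 -0.00 0 0 -6.91 G; 0.01 -0.00 -0.00 0 0 -6.91 G; 0.01 -0.00 -0.00 0 0 -6.91 G; 0.01 -0.00 -0.00 0 0 -6.91 G; 0.01 -0.00 -0.00 0 0 -6.91 G; 0.01 -0.00 -0.00 0 0 -6.91 G; 0.01 0.00 -0.00 0 0 -6.91 G; 0.01 0.00 -0.00 0 0 -6.91 G; 0.01 0.00 -0.00 0 0 -6.91 G; 0.01 0.00 -0.00 0 0 -6.91 G; 0.01 0.00 -0.00 0 0 -6.91 G; 0.01 0.00 -0.00 0 0 -6.91 G; 0.01 0.00 -0.00 0 0 -6.91 G;
```

View pics/w5.png

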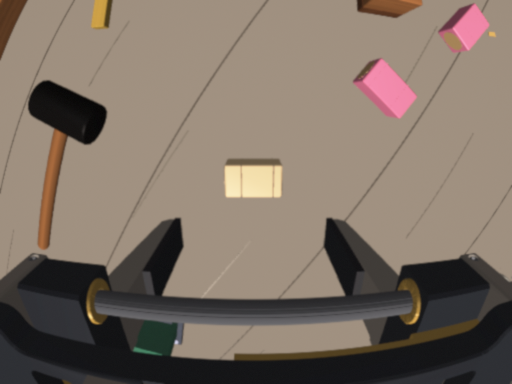

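The blank lies flat and released at (253,180) on bare bench, measured 58.3 x 33.9 mm with its top at z=0.034. Next I turn 90° to take it by its long sides.

Emit:
apply_moves(commands="0 0 0 0 0 -6.9 0; 0 0 0 0 0 -6.9 0; 0 0 0 0 0 -6.9 0; 0 0 0 0 0 -6.9 0; 0 0 0 0 0 -6.9 0")

```text
time: 8.37
tool_pos: [0.4821, -0.0029, 0.1376]
ee_rot: [[0.933, -0.36, -0.005], [-0.36, -0.933, 0.001], [-0.005, 0.0, -1.0]]
force: [0.1, -0.2, 0.3]
opening: 0.0921
```

Emit:
apply_moves(commands="0 0 0 0 0 -6.9 0; 0 0 0 0 0 -6.9 0; 0 0 0 0 0 -6.9 0; 0 0 0 0 0 -6.9 0; 0 0 0 0 0 -6.9 0")

```text
time: 8.78
tool_pos: [0.4821, -0.0028, 0.1375]
ee_rot: [[0.973, 0.232, -0.005], [0.232, -0.973, 0.001], [-0.004, -0.002, -1.0]]
force: [0.1, -0.1, -0.2]
opening: 0.0919
```

Emit:
apply_moves(commands="0 0 0 0 0 -6.9 0; 0 0 0 0 0 -6.9 0; 0 0 0 0 0 -7.1 0; 0 0 0 0 0 0 0; 0 0 0 0 0 0 0")

```text
time: 9.2
tool_pos: [0.4826, -0.003, 0.1383]
ee_rot: [[0.831, 0.556, -0.003], [0.556, -0.831, 0.001], [-0.002, -0.003, -1.0]]
force: [-1.0, 0.4, 0.3]
opening: 0.0919
```

Run:
```python
from h import *
for i in range(2):
    f,P,s=wrist("w6")
    p,h=near(P,f["img"],(.485,-.004),.06,.025,.042)
    q=p[(h[:,1]<140)&(h[:,2]>120)]; c,sz,a=rect(q); print(len(q),c,sz,a,q.mean(0).round(4))
    plan((c[0]/1000,c[1]/1000,.0135),a if sz[0]>sz[1] else a-90,5,s)
```

```text
1912 [484.8  -3.3] [59.  33.9] 34.6 [ 0.4861 -0.0024  0.0338]
at [ 0.4826 -0.003   0.1383] yaw 33.78 tilt [-0.19  0.05] op 0.0918902024457272 F [-1.   0.4  0.3] t 9.2
0.03 0.03 2.50 0 0 -0.16 G; 0.03 0.03 2.50 0 0 -0.16 G; 0.03 0.03 2.50 0 0 -0.16 G; 0.03 0.03 2.50 0 0 -0.16 G; 0.03 0.03 2.50 0 0 -0.16 G; 
1893 [485.   -3.2] [58.4 34. ] 33.6 [ 0.486  -0.0024  0.0338]
at [ 0.4829 -0.003   0.1387] yaw 33.78 tilt [-0.15  0.04] op 0.09224997659753843 F [ 0.2 -0.2 -1. ] t 9.25
0.03 0.03 2.50 0 0 0.04 G; 0.03 0.03 2.50 0 0 0.04 G; 0.03 0.03 2.50 0 0 0.04 G; 0.03 0.03 2.50 0 0 0.04 G; 0.03 0.03 2.50 0 0 0.04 G;
```

Emit:
apply_moves(commands="0.1 0.1 2.5 0 0 0 0; 0.05 0.0 2.5 0 0 0 0; 0 0 2.5 0 0 0 0; 0 0 2.5 0 0 0 0; 0 0 1.5 0 0 0 0")

```text
time: 9.72
tool_pos: [0.4836, -0.0028, 0.0222]
ee_rot: [[0.831, 0.557, -0.004], [0.557, -0.831, 0.001], [-0.003, -0.003, -1.0]]
force: [-0.1, -0.5, -0.5]
opening: 0.0919
```

Emit:
apply_moves(commands="0 0 0.8 0 0 0 0; 0 0 0.2 0 0 0 0; 0 0 0 0 0 0 0; 0 0 0 0 0 0 255; 0 0 0 0 0 0 255", force=25)

```text
time: 10.13
tool_pos: [0.4868, -0.0035, 0.0164]
ee_rot: [[0.829, 0.559, 0.003], [0.559, -0.829, -0.001], [0.002, 0.002, -1.0]]
force: [-0.7, -0.4, -0.1]
opening: 0.0808
```

Emit:
apply_moves(commands="0 0 0 0 0 0 255; 0 0 0 0 0 0 255; 0 0 0 0 0 0 255; 0 0 0 0 0 0 255; 0 0 0 0 0 0 255")

```text
time: 10.55
tool_pos: [0.4857, -0.0033, 0.0152]
ee_rot: [[0.829, 0.559, 0.0], [0.559, -0.829, -0.0], [0.0, 0.0, -1.0]]
force: [-0.3, 0.2, -0.5]
opening: 0.047
```

Emit:
apply_moves(commands="0 0 0 0 0 0 255; 0 0 0 0 0 0 255; 0 0 0 0 0 0 255; 0 0 0 0 0 0 255; 0 0 0 0 0 0 255")

```text
time: 10.97
tool_pos: [0.4855, -0.0033, 0.0151]
ee_rot: [[0.829, 0.559, -0.0], [0.559, -0.829, 0.0], [-0.0, -0.0, -1.0]]
force: [-0.2, 0.6, 0.7]
opening: 0.0339
```

Emit:
apply_moves(commands="0 0 0 0 0 0 255; 0 0 -1 0 0 0 255; 0 0 -2.5 0 0 0 255; 0 0 -3.5 0 0 0 255; 0 0 -3.5 0 0 0 255")

```text
time: 11.38
tool_pos: [0.4845, -0.0029, 0.1211]
ee_rot: [[0.829, 0.559, -0.002], [0.559, -0.829, 0.001], [-0.001, -0.002, -1.0]]
force: [1.4, 0.6, -0.2]
opening: 0.0339
```

Emit:
apply_moves(commands="0 0 -3.5 0 0 0 255; 0 0 -2.5 0 0 0 255; 0 0 -1 0 0 0 255; 0 0 0 0 0 0 255; 0 0 0 0 0 0 255")

```text
time: 11.8
tool_pos: [0.4852, -0.0031, 0.1894]
ee_rot: [[0.829, 0.559, -0.001], [0.559, -0.829, 0.0], [-0.001, -0.001, -1.0]]
force: [-0.0, -0.4, -0.8]
opening: 0.0335
```

Run:
```python
from h import *
f,P,s=wrist("w7"); t=s["tool_pos"]
p,h=near(P,f["img"],t[:2],.06,t[2]+.01,t[2]+.03)
q=p[(h[:,1]<140)&(h[:,2]>120)]; print(len(q),rect(q),q.mean(0).round(4))
plan((.385,.216,.19),23.5,9,s)
```

```text
4708 (array([480.7,   3. ]), array([58.4, 46.9]), 34.0) [ 0.4864 -0.0007  0.2082]
at [ 0.4852 -0.0031  0.1894] yaw 33.98 tilt [-0.04  0.01] op 0.03345915378615226 F [-0.  -0.4 -0.8] t 11.8
0.44 -2.64 -0.01 0 0 1.16 G; 0.38 -2.65 -0.01 0 0 1.16 G; 0.33 -2.66 -0.01 0 0 1.16 G; 0.28 -2.66 -0.01 0 0 1.16 G; 0.22 -2.67 -0.01 0 0 1.16 G; 0.17 -2.67 -0.01 0 0 1.16 G; 0.11 -2.67 -0.01 0 0 1.16 G; 0.06 -2.68 -0.01 0 0 1.16 G; 0.00 -2.68 -0.01 0 0 1.16 G;
```

View pics/w7.png

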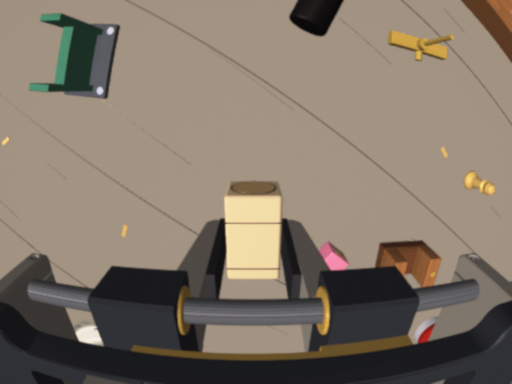

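The blank is held by its long sides, aligned, at columns 225–282 and rows 182–278. The saddle is ahead at (80,60). I'm moving to a view position short of the saddle.

Emit:
apply_moves(commands="0.45 -2.6 0 0 0 1.15 255; 0.4 -2.65 0 0 0 1.15 255; 0.3 -2.65 0 0 0 1.15 255; 0.3 -2.65 0 0 0 1.15 255; 0.2 -2.65 0 0 0 1.15 255")

```text
time: 12.27
tool_pos: [0.428, 0.1188, 0.1874]
ee_rot: [[0.882, 0.472, -0.005], [0.472, -0.882, 0.0], [-0.004, -0.002, -1.0]]
force: [-0.1, 0.2, -0.9]
opening: 0.0337
```

Emit:
apply_moves(commands="0.2 -2.65 0 0 0 1.15 255; 0.1 -2.65 0 0 0 1.15 255; 0.05 -2.7 0 0 0 1.15 255; 0 -2.7 0 0 0 1.15 255; 0 0 0 0 0 0 255")

```text
time: 12.68
tool_pos: [0.3821, 0.2179, 0.1874]
ee_rot: [[0.915, 0.404, -0.006], [0.404, -0.915, 0.0], [-0.005, -0.003, -1.0]]
force: [-0.4, 0.3, -1.2]
opening: 0.0339
```

Emit:
apply_moves(commands="0 0 0 0 0 0 255; 0 0 0 0 0 0 255; 0 0 0 0 0 0 255")

```text
time: 12.93
tool_pos: [0.3856, 0.2142, 0.1891]
ee_rot: [[0.917, 0.4, -0.002], [0.4, -0.917, -0.001], [-0.002, 0.0, -1.0]]
force: [-0.1, -0.8, -0.2]
opening: 0.0338
```

```bash
cat > m.py <<'E'
from h import *
import sys
def run(name):
    f,P,s=wrist(name); t=np.array(s["tool_pos"]); R=np.array(s["ee_rot"])
    p,h=near(P,f["img"],t[:2],.06,t[2]+.0165,t[2]+.0215); q=p[(h[:,1]<140)&(h[:,2]>120)]; L=(q-t)@R
    print("blank in tool x,y (mm): ",(np.percentile(L[:,:2],[.3,99.7],axis=0)*1000).round(1).tolist(),"top z",q[:,2].mean().round(4))
    for n,a,b in (("foot",.004,.016),("rail",.066,.074),("cheeks",.103,.112)):
        p,h=near(P,f["img"],(.486,.26),.075,a,b); g=p[(h[:,0]>60)&(h[:,0]<95)&(h[:,1]>80)] if n!="foot" else p
        if len(g)<20: print(n,len(g)); continue
        c,sz,ang=rect(g); print(n,len(g),c,sz,ang,"z",np.median(g[:,2]).round(4),"in tool",((np.array([*c/1000,.1])-t)@R*1000).round(1))
    print("at",t.round(4),"yaw",np.degrees(np.arctan2(R[1,0],R[0,0])).round(2),"F",np.round(s["force"],1))
    return f,P,s
if __name__=="__main__": run(sys.argv[1])
E
python3 m.py w8
```

```text
blank in tool x,y (mm):  [[-29.1, -18.0], [27.9, 15.4]] top z 0.208
foot 3156 [486.4 262.1] [99.9 70.5] 22.6 z 0.01 in tool [111.7  -3.6  88.9]
rail 1083 [486.7 262.2] [69.  25.8] 23.4 z 0.07 in tool [112.   -3.5  88.9]
cheeks 556 [486.4 261.7] [82.9 28. ] 22.2 z 0.1079 in tool [111.6  -3.2  88.9]
at [0.3856 0.2142 0.1891] yaw 23.57 F [-0.1 -0.8 -0.2]
```

View pics/w8.png

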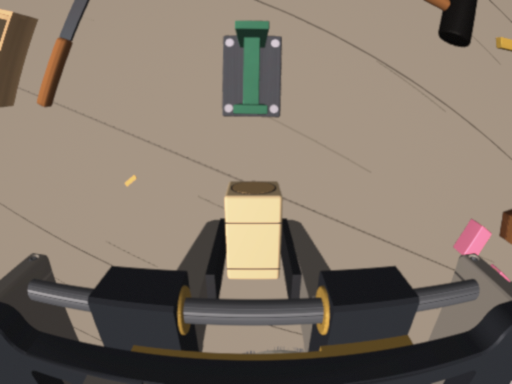

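The saddle is fully visible at (252,72). Foot, rail and cheek measurements agree on its centre (0.4864, 0.2620) and yaw of about 22.7°, with the expected heights of 10, 70 and 108 mm. Moving over it.

Emit:
apply_moves(commands="1.2 -0.1 0 0 0 0.45 255; 2.5 -0.1 0 0 0 0.4 255; 2.5 -0.1 0 0 0 0 255; 2.5 0 0 0 0 0 255; 1.5 0 0 0 0 0 255")

```text
time: 13.4
tool_pos: [0.4807, 0.2573, 0.1897]
ee_rot: [[0.923, 0.386, 0.0], [0.386, -0.923, 0.0], [0.0, 0.0, -1.0]]
force: [0.2, 0.4, 0.4]
opening: 0.0333
```

Emit:
apply_moves(commands="1.0 0 0 0 0 0 255; 0 0 0 0 0 0 255; 0 0 0 0 0 0 255; 0 0 0 0 0 0 255; 0 0 0 0 0 0 255")

```text
time: 13.82
tool_pos: [0.4871, 0.2611, 0.19]
ee_rot: [[0.922, 0.387, -0.0], [0.387, -0.922, -0.0], [-0.0, 0.0, -1.0]]
force: [-0.2, 0.5, 0.3]
opening: 0.0336
```

```bash
python3 m.py w9
python3 - <<'E'
from h import *
from rig import *
s=sense();print(s["tool_pos"],s["ee_rot"][0][0:2])
f=grab_frame("wrist");P=wcloud(f,s);R=np.array(s["ee_rot"]);t=np.array(s["tool_pos"])
p,h=near(P,f["img"],(.486,.262),.08,.095,.112); g=p[(h[:,0]>60)&(h[:,0]<95)&(h[:,1]>80)]; L=(g-t)@R*1000
print("cheek pts tool",len(L),np.percentile(L,[1,50,99],axis=0).round(1).tolist())
E
```

```text
blank in tool x,y (mm):  [[-29.1, -18.0], [27.9, 15.4]] top z 0.2089
foot 2116 [494.7 265.2] [83.1 70. ] 22.9 z 0.01 in tool [ 8.6 -0.9 90. ]
rail 422 [505.1 269.8] [43.5 25.6] 22.5 z 0.0699 in tool [20.  -1.1 90. ]
cheeks 259 [522.1 276.8] [ 6.9 27.8] 22.5 z 0.108 in tool [38.4 -1.  90. ]
at [0.4871 0.2611 0.19  ] yaw 22.75 F [-0.2  0.5  0.3]
[0.48715768 0.26122201 0.19017802] [0.92213132 0.386877  ]
cheek pts tool 307 [[35.1, -14.9, 80.5], [39.0, -1.4, 82.3], [41.7, 12.9, 94.8]]
```

View pics/w9.png

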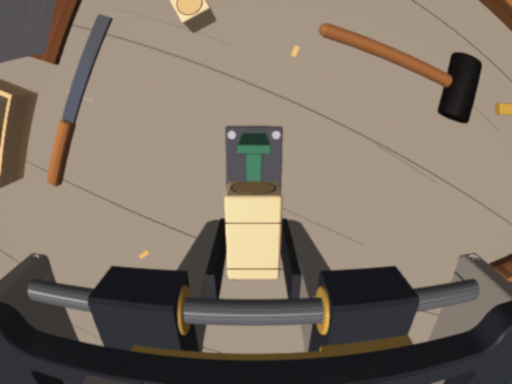

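The blank is over the saddle. The far cheek at (254,145) and the rail line up with it: y is -1.0 to -1.1 mm against the blank's -1.3 mm, and yaw 22.5–22.9° against 22.75°. I'll shift x by +0.7 mm, then descend about 10.5 cm, with the last part slow.

Emit:
apply_moves(commands="0.07 0 1 0 0 0 255; 0 0 2 0 0 0 255; 0 0 2 0 0 0 255; 0 0 2 0 0 0 255; 0 0 1.5 0 0 0 255")

```text
time: 14.33
tool_pos: [0.487, 0.2615, 0.1027]
ee_rot: [[0.922, 0.387, -0.002], [0.387, -0.922, -0.001], [-0.002, -0.0, -1.0]]
force: [0.2, 0.8, -1.1]
opening: 0.0339
```

Emit:
apply_moves(commands="0 0 0.8 0 0 0 255; 0 0 0.5 0 0 0 255; 0 0 0.2 0 0 0 255; 0 0 0 0 0 0 255; 0 0 0 0 0 0 255")

```text
time: 14.75
tool_pos: [0.489, 0.2621, 0.091]
ee_rot: [[0.922, 0.387, 0.002], [0.387, -0.922, 0.0], [0.002, 0.0, -1.0]]
force: [0.3, -0.3, -1.0]
opening: 0.034
```

```bash
python3 m.py w10
```

```text
blank in tool x,y (mm):  [[-42.7, -18.0], [39.0, 15.4]] top z 0.1097
foot 2543 [497.2 266.5] [77.3 69.9] 22.6 z 0.01 in tool [ 9.3 -0.9 -9. ]
rail 84 [525.8 278. ] [ 0.7 26.9] 22.9 z 0.0707 in tool [40.1 -0.4 -8.9]
cheeks 1240 [487.2 262.5] [83.8 28.9] 22.2 z 0.1078 in tool [-1.5 -1.  -9. ]
at [0.489  0.2621 0.091 ] yaw 22.78 F [ 0.3 -0.3 -1. ]
```

Emit:
apply_moves(commands="0 0 0.2 0 0 0 255; 0 0 0.15 0 0 0 255; 0 0 0 0 0 0 255; 0 0 0 0 0 0 255; 0 0 0 0 0 0 255")

```text
time: 15.22
tool_pos: [0.4883, 0.2619, 0.0867]
ee_rot: [[0.922, 0.387, 0.0], [0.387, -0.922, 0.0], [0.0, -0.0, -1.0]]
force: [0.3, 0.2, 0.3]
opening: 0.0337
```

Emit:
apply_moves(commands="0 0 0.05 0 0 0 255; 0 0 0 0 0 0 255; 0 0 0 0 0 0 255")

```text
time: 15.47
tool_pos: [0.4883, 0.2619, 0.0861]
ee_rot: [[0.922, 0.387, -0.0], [0.387, -0.922, -0.0], [-0.0, -0.0, -1.0]]
force: [-0.3, 0.5, 0.1]
opening: 0.0336
```

```bash
python3 m.py w11
```

```text
blank in tool x,y (mm):  [[-41.6, -18.0], [39.4, 15.4]] top z 0.1051
foot 2622 [497.7 266.6] [76.4 69.9] 22.8 z 0.0101 in tool [ 10.5  -0.7 -13.9]
rail 106 [525.8 278.2] [ 0.6 26.9] 23.1 z 0.0704 in tool [ 40.9  -0.5 -13.9]
cheeks 1315 [487.  261.9] [84.5 29.2] 22.9 z 0.1078 in tool [ -1.1  -0.5 -13.9]
at [0.4883 0.2619 0.0861] yaw 22.78 F [-0.3  0.5  0.1]
```

Emit:
apply_moves(commands="-0.05 0.05 0 0 0 0 255; 0 0 0.04 0 0 0 255; 0 0 0 0 0 0 255; 0 0 0 0 0 0 255")

```text
time: 15.85
tool_pos: [0.488, 0.2612, 0.0857]
ee_rot: [[0.922, 0.387, -0.0], [0.387, -0.922, 0.0], [-0.0, -0.0, -1.0]]
force: [-0.1, 0.8, -0.5]
opening: 0.0338
```

Emit:
apply_moves(commands="0 0 0.04 0 0 0 255; 0 0 0 0 0 0 255; 0 0 0 0 0 0 255")

```text
time: 16.1
tool_pos: [0.4879, 0.2612, 0.0853]
ee_rot: [[0.922, 0.387, -0.0], [0.387, -0.922, -0.0], [-0.0, -0.0, -1.0]]
force: [0.6, 0.4, -0.4]
opening: 0.0337
```

Emit:
apply_moves(commands="0 0 0.03 0 0 0 255; 0 0 0 0 0 0 255; 0 0 0 0 0 0 255")

```text
time: 16.35
tool_pos: [0.4881, 0.2613, 0.0851]
ee_rot: [[0.922, 0.387, 0.0], [0.387, -0.922, 0.0], [0.0, 0.0, -1.0]]
force: [0.3, -0.3, 0.8]
opening: 0.0336
```

Emit:
apply_moves(commands="0 0 0.03 0 0 0 255; 0 0 0 0 0 0 255; 0 0 0 0 0 0 255")

```text
time: 16.6
tool_pos: [0.4881, 0.2613, 0.0851]
ee_rot: [[0.922, 0.387, 0.0], [0.387, -0.922, 0.0], [0.0, 0.0, -1.0]]
force: [-1.5, -0.5, 3.3]
opening: 0.0335
```

Emit:
apply_moves(commands="0 0 0.03 0 0 0 255; 0 0 0 0 0 0 255; 0 0 0 0 0 0 255")

```text
time: 16.85
tool_pos: [0.4881, 0.2613, 0.0851]
ee_rot: [[0.922, 0.387, 0.0], [0.387, -0.922, -0.0], [0.0, 0.0, -1.0]]
force: [-3.0, -0.8, 5.9]
opening: 0.0335
```

It is seated at the expected height with 6 N contact. Releasing and retreating straight up.

Emit:
apply_moves(commands="0 0 0 0 0 0 200; 0 0 0 0 0 0 160; 0 0 0 0 0 0 120; 0 0 0 0 0 0 60; 0 0 0 0 0 0 0")

```text
time: 17.27
tool_pos: [0.4878, 0.2612, 0.084]
ee_rot: [[0.922, 0.387, -0.0], [0.387, -0.922, -0.0], [-0.0, -0.0, -1.0]]
force: [-0.5, 0.4, -0.1]
opening: 0.052
```

Emit:
apply_moves(commands="0 0 0 0 0 0 0; 0 0 0 0 0 0 0; 0 0 0 0 0 0 0; 0 0 0 0 0 0 0; 0 0 -0.5 0 0 0 0")

```text
time: 17.68
tool_pos: [0.4872, 0.261, 0.0885]
ee_rot: [[0.922, 0.387, -0.002], [0.387, -0.922, -0.001], [-0.002, -0.0, -1.0]]
force: [-0.0, 0.1, -0.5]
opening: 0.0854
```

Emit:
apply_moves(commands="0 0 -1.5 0 0 0 0; 0 0 -2.5 0 0 0 0; 0 0 -3 0 0 0 0; 0 0 -3 0 0 0 0; 0 0 -2 0 0 0 0")

```text
time: 18.1
tool_pos: [0.489, 0.2616, 0.2131]
ee_rot: [[0.922, 0.387, 0.004], [0.387, -0.922, 0.001], [0.004, 0.0, -1.0]]
force: [0.3, -0.0, 0.6]
opening: 0.092
```

Emit:
apply_moves(commands="-2 0 0 0 0 0 0; -3 0 0 0 0 0 0; -2 0 0 0 0 0 0; 0 0 0 0 0 0 0; 0 0 0 0 0 0 0")

```text
time: 18.52
tool_pos: [0.4233, 0.2341, 0.21]
ee_rot: [[0.922, 0.387, 0.001], [0.387, -0.922, 0.0], [0.001, 0.0, -1.0]]
force: [1.1, -0.5, -0.1]
opening: 0.0917
```

Run:
```python
from m import *
f,P,s=run("w12")
p,h=near(P,f["img"],(.486,.262),.06,.098,.109); q=p[(h[:,0]<40)&(h[:,1]<150)&(h[:,2]>120)]
print("blank",len(q),rect(q),q.mean(0).round(4),q[:,2].std())
```

```text
blank in tool x,y (mm):  [[9.8, -58.8], [9.8, -58.8]] top z 0.2274
foot 1599 [486.5 262. ] [99.  70.3] 22.5 z 0.0101 in tool [ 68.9  -1.3 110.1]
rail 52 [517.3 274.7] [ 2.2 24.2] 22.8 z 0.0709 in tool [102.2  -1.  110.1]
cheeks 426 [486.7 261.7] [81. 29.] 23.1 z 0.108 in tool [ 69.   -0.9 110.1]
at [0.4233 0.2341 0.21  ] yaw 22.78 F [ 1.1 -0.5 -0.1]
blank 2092 (array([486.7, 262.7]), array([81.7, 33.4]), 23.3) [0.4862 0.2621 0.104 ] 0.0007774546308894299
```

View pics/w12.png

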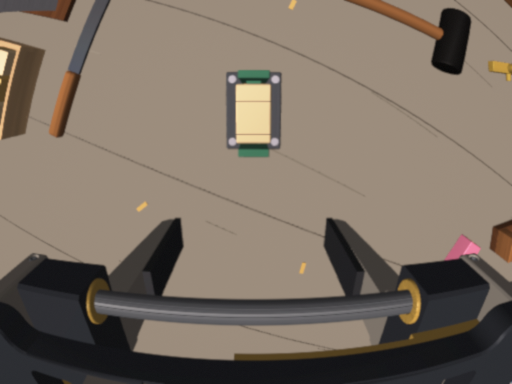

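The blank lies flat at (253,113) between the cheeks. Its top is at z=0.104 and its mean centre (0.4862, 0.2621) is within 1 mm of the saddle centre. The gripper is clear, so I'm handing in.

```bash
python3 -c "
from rig import *
print(job_done(), sense()['time'])"
```

```text
the job is handed in; nothing more can be done
the job is handed in; nothing more can be done
```

The rook blank now lies flat and centred on the rail of the green saddle, between the end cheeks, and the job is handed in at about 18.6 s of the 64 s allowed.

I gripped the blank by its ends and lifted it straight up out of the cradle. I laid it on the bare bench near (0.484, −0.004), let go, and took it again by its long sides. I then lowered it onto the rail until the force sensor showed contact (about 6 N), released it and backed the arm away.

**Last checks:**
- **Height:** the blank's top is level at z = 0.104 m, which is exactly the rail height plus the 34 mm block.
- **Position:** its centre is (0.4862, 0.2621) and the saddle's is about (0.4866, 0.2619).
- **Angle:** the blank read 23.3° and the saddle readings ran from 22.5° to 23.1°.
- **Gripper:** fully open and clear of everything.
- **Other objects:** the arm did not come near any of the other things. I did not re-measure where they stand.

**Disagreements:**
- The outline fitted to the blank in the last check came out 82 mm long, because it also took in the tops of the cheeks. I used the mean of its points and the picture instead.
- On the way down, the sideways offset differed by up to 0.8 mm between views. I corrected 0.5 mm of it before setting the blank down.

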